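Free the shaker's transport lock with the hex key

ROBOT

A 6-joint arm with a two-finger parallel gripper is mounted at the origin on the work surface. World frame = base frame: x ahead of the robot, y to its left, z up, the work surface at z = 0. Lengths are in mm, angles in rad, forces in N, time in s.
With the tool pointing down it reaches from about 300 to 950 mm from the base axis. Payload 3.1 kg.
Tool frame: the origin (TCP) lies on the centre line of the jaws, within the pads' length; the fingertips stand 22 mm ahead of it and the grasp point (between the pads) lies 3 mm ahead of it; z points along the fingers, y is the line along which they close (so a half turn about z gives the same grasp; the last joint's range is limited). The gripper opens to 85 mm and grips with 20 to 120 N. Pads are 22 mm wide; open, the fingers measure 114 mm over their backs; the gripper's body (76 mm by 85 mm) begins 54 mm behind the grasp point. The pads swing forward as they close: fully open they stand 13 mm farther back than shut.
Start: joints at [-1.267, 0.308, 1.634, -0, 1.2, -0.07], TCP at [228.196, -581.858, 253.272] pointing down, gripper open.
Joint ranges: [-3.06, 3.06], [-0.79, 1.96], [0.05, 2.63], [-1.19, 4.34], [0.05, 2.64], [-2.94, 2.94]. Speed limits (rad/s): [2.79, 2.79, 3.14, 3.14, 3.14, 3.14].

INTERFACE

Orientations are given as a rotation vector (axis times angle).
In Python, from bench import bot gives the robot as it stands. Calls block until the motion is done:
- bot.move_pose(position, orientation): joint-space move of the TCP to a pose.
- bot.move_linear(position, velocity=150, attitude=None, until_force=None): straight line of the TCP; attitude=None keeps the orientation; velocity is the mean speed in mm/s. With until_force (N) it stops when the force on the tool has changed by that much, and returns True; else False.
- bot.set_joints(angles): joint-space move.
- bot.gripper_to(opening, grip_force=None): finger opening in mm; grip_force is the grip in N (None keeps the last); returns when the fingers have stopped.
- bot.wait(seconds).
- bot.inverse_kinematics(position, orientation): joint angles nearest the present ones, or None.
- bot.camera(name): name is "scene" or "top" or "wrist"; returns the picture (420x560x3 uint8, blue, green, red); there is no depth.
- bot.camera_model(name): a dict with "mtx" (3x3 intrinsics, pixels), "k1" (the pictures are not rectified: a ray, as slopes to the right and down, at radius r is drawn at 1 + k1 r^2 times it, then the intrinsics apply), "position" and "rotation" of the camera in the world. Camera axes: x right, y up, looking along -z (the intrinsics and any distortion apply to the point x, -y, -z); pixel columns grow to the right and rows downward; lengths in mm; the calibration is good to about 2 mm. A picture is of the moment at which its call begins: read the wrist's pose just before it. camera_model takes no time and is no camera call; for the wrist camera it gives the pose at the moment of the call.
A pose or a line that the arm cannot do raises bot.PlanningError and nothing moves.
- bot.job_done(): hands the job in; it is judged then, once.
Readings, each from a call of its own:
- bot.read_time_s(): time.
- bot.read_joint_positions(): joint angles.
- bot.read_qd(): joint speeds.
- bot.read_joint_efforts(): joint torques, N m.
- bot.read_tcp_pos(): TCP position.
- bot.read_orientation(): TCP orientation.
- bot.read_force(): force on the tool from outside, world axes, zero at the start.
- bot.read_ft_torque(): the same for the moment, N m.
- bot.read_finger_gap(): finger opening in mm.
- bot.read_finger_force(): force on a finger pad.
Only numpy, scipy, OpenCV 4.12 (cv2) and the standard library are available. Lean on these libraries where they do the work, as an engineer would, in place of code of your own. Each camera call takes 0.05 s, during which the arm holds its last target. There are 200 camera calls.

TASK

Take the blue hex key from its holder, put it into the recessed transport lock on the shaker's deck and, pressing only lightly, turn it until it drops fully home in the hidden hex socket. Then turn the lock gently clockwise all the way to its stop and let go, leaving the key standing in the socket. Leave everything else on the bench where it is.

Things in the scene. Friction and masses are not known exactly. Their poses are not given: they have to be found in the camera images.
- key: the lock key: T-shaped, steel foot with a hexagonal tip, 14 mm round shank, blue T-handle; 0.2 to 0.42 kg, 129 mm tall, standing foot down in a hole of the holder. Origin: centre of the foot's underside; z up along the shank, x along the crossbar
- key_grip (a point): point on the key's axis in its handle, 113 mm above its origin; axes as the key's. Handle: crossbar 84 (x) x 16 (y) mm, from 105 to 129 mm above the origin, and below it a web 34 (x) x 16 (y) mm from 85 to 109 mm; grip across y (16 mm wide)
- key_foot (a point): centre of the underside of the key's foot (the key's origin). The lowest 13 mm are a hexagon 24 mm across flats with two lugs, 5 mm wide and standing out to 17 mm from the axis, on the flats facing the key's +x and -x (in line with the crossbar); above that, to 45 mm, a round sleeve of 34.4 mm that guides it in the bore
- holder: fixed grey block 90 (x) x 180 (y) x 40 mm tall; two round upright holes of 38 mm, 30 mm deep (their floor 10 mm above the bench), centred at y = -50 and +50 mm; the two keys stand in them, either way round. Origin: centre of its underside
- shaker: fixed orbital shaker, blue base and white deck, 260 x 260 mm, deck 78 mm above the bench; behind (its +x half, x 5 to 125 mm) an aluminium platform whose top is 108 mm above the bench. Origin: centre of its underside
- lock_mouth (a point): centre of the lock's bore at deck level, 75 mm from the shaker's centre towards its -x side. A funnel leads from about 52 mm diameter at the deck to a round bore of 36 mm from 6 mm below it; 28 mm below the deck the bore ends on the rim of the hex socket, where the key rests until it is turned to fit
- lock_floor (a point): centre of the socket's floor, 40 mm below lock_mouth, 12 mm below the rim; a key that is home has its foot here. Socket: hexagon 26.8 mm across flats with two 9 mm lug slots; the key fits only each half turn, within about 5 deg. Angle hidden, new each time: the key's x axis must lie 5 to 100 deg anticlockwise, seen from above, of this point's x axis (the shaker's)
- lock (a joint): angle of the lock screw in rad, 0 = locked, growing clockwise seen from above, hard stop at 1.25 = free. Starts between 0 and 0.15. Turns against a steady friction of about 0.18 N m and stays where it is left. A grey collar round the bore turns with it; its white tick points at the red mark when locked and at the green mark when free
- jar1: round amber sample jar with orange lid, 52 mm diameter, 50 mm tall, standing on the shaker's platform; leave alone. Origin: centre of its underside
- jar2: round clear sample jar with green lid, 52 mm diameter, 50 mm tall, standing on the shaker's platform; leave alone. Origin: centre of its underside
- wash: white bottle, 60 mm diameter, 130 mm tall; leave alone. Origin: centre of its underside
- beaker: glass beaker, 72 mm diameter, 95 mm tall; leave alone. Origin: centre of its underside
- spare: the other T-key: red handle, plain round brass foot of 34 mm; same handle and height as the blue one; stands in the other hole of the holder; leave alone. Origin: centre of its underside
There are look-alikes about, which are no part of the job. Of the things that look like the key, the largest one is meant.

How it is judged (in metres and radians):
On the way, in this order (a step that is already met when the one before it is completed fails the run):
1. the key stands fully home in the hex socket, the lock not yet freed (z of key_foot in the frame of lock_floor below 0.005 m and horizontal distance between key_foot and lock_floor below 0.004 m and angle between key's own z axis and vertical below 0.12 rad and value of joint lock below 0.7 rad), for 0.2 s.
2. the lock is turned to its stop with the key in it (z of key_foot in the frame of lock_floor below 0.005 m and horizontal distance between key_foot and lock_floor below 0.004 m and angle between key's own z axis and vertical below 0.12 rad and value of joint lock above 1.13 rad), for 0.2 s.
At the end, for the whole second after the job is handed in: the lock is at its stop (over 1.13 of 1.25 rad), and the key stands still and released in the socket, its foot within 5 mm of the socket floor's height and 4 mm of its centre, tilted less than 0.12 rad (all of step 2 and linear speed of key below 0.02 m/s); the robot touches nothing.
It fails at once if the key is pressed on the shaker or its lock with over 30 N before it has dropped into the socket (foot over 10.5 mm above the socket floor) (contact force between key and shaker above 30 N and z of key_foot in the frame of lock_floor above 0.0105 m).
It fails at once if the key is strained in the lock, rammed down or wrenched against the stop (over 120 N summed over its contacts) (contact force between key and shaker above 120 N).
It fails at once if a bystander is disturbed (moved over 25 mm) (distance of any of jar1, jar2, wash, beaker, spare from where it was at the start of the episode above 0.025 m).
It also fails if it takes over 67 s, if anything falls off the work surface, if the arm or the gripper's body presses on something with over 40 N, if the wrist force passes 120 N, or if a joint passes its speed limit or range.

## Working session

There is one attempt and no reset: what is moved stays moved. The work goes in short steps, each a Python script; the robot and the scene stay as the last script left them, time stands still between calls to the robot, and variables do not carry over. Pictures are saved under pics/ and viewed, at most 10 in all, crops included, and the job is handed in when it is done.

```bash
mkdir -p pics; ls; python3 - <<'E'
from bench import bot
import cv2,numpy as np
for n in("scene","top"):
    cv2.imwrite(f"pics/{n}0.png",bot.camera(n)); m=bot.camera_model(n); print(n,m)
print(bot.read_time_s(),bot.read_orientation())
E
```

```text
pics
scene {'mtx': array([[539.20396833,   0.        , 274.81016245],
       [  0.        , 539.20396833, 203.83626245],
       [  0.        ,   0.        ,   1.        ]]), 'k1': -0.05621671681486204, 'position': array([1380.60521647,  525.9687068 ,  905.35687595]), 'rotation': array([0.51704751, 0.9428746 , 2.00148194])}
top {'mtx': array([[457.14205253,   0.        , 275.34405078],
       [  0.        , 457.14205253, 205.09307287],
       [  0.        ,   0.        ,   1.        ]]), 'k1': -0.04473227897016163, 'position': array([ 388.77492048,  -59.58475285, 1225.85878972]), 'rotation': array([ 0.13296964, -0.1292622 , -1.56078075])}
0.1 [-3.08478168e+00 -5.83405640e-01  3.69930536e-04]
```

View pics/top0.png

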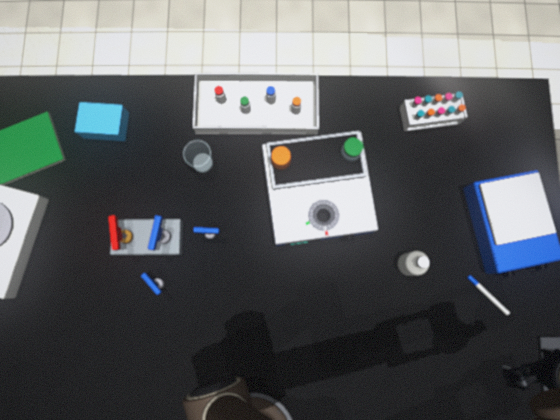

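View pics/scene0.png

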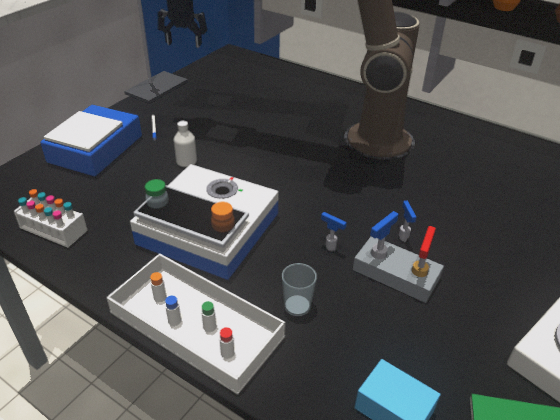

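The top view shows the blue key's bar at about (155,233), the red spare at (114,233), and small blue decoys at (206,231) and (151,284). The lock bore is at about (323,215), with the red mark at (326,232). In the scene view the key is at about (385,225) and the lock at (222,187).

```bash
cat > h.py <<'E'
from bench import bot
import cv2,numpy as np
from scipy.spatial.transform import Rotation as R
def ray(m,uv):
    d=np.array([m["k1"],0,0,0,0.])
    p=cv2.undistortPoints(np.array([[uv]],float),m["mtx"],d)[0,0]
    v=R.from_rotvec(m["rotation"]).apply([p[0],-p[1],-1]); return np.array(m["position"]),v/np.linalg.norm(v)
def plane(m,uv,z):
    o,v=ray(m,uv); return o+v*(z-o[2])/v[2]
def tri(ms,uvs):
    A=np.zeros((3,3));b=np.zeros(3);rs=[ray(m,u) for m,u in zip(ms,uvs)]
    for o,v in rs:
        P=np.eye(3)-np.outer(v,v);A+=P;b+=P@o
    x=np.linalg.solve(A,b); return x,[float(np.linalg.norm((np.eye(3)-np.outer(v,v))@(x-o))) for o,v in rs]
def blobs(im,lo,hi,minA=15):
    hsv=cv2.cvtColor(im,cv2.COLOR_BGR2HSV); k=cv2.inRange(hsv,lo,hi)
    cs,_=cv2.findContours(k,cv2.RETR_EXTERNAL,cv2.CHAIN_APPROX_NONE)
    return sorted([c for c in cs if cv2.contourArea(c)>=minA],key=cv2.contourArea,reverse=True)
BLUE=((105,120,60),(125,255,255))
def down(yaw): # tool z down, tool y axis at angle yaw in world
    y=np.array([np.cos(yaw),np.sin(yaw),0]);z=np.array([0,0,-1.]);x=np.cross(y,z)
    return R.from_matrix(np.c_[x,y,z]).as_rotvec()
E
python3 - <<'E'
from h import *
T=cv2.imread("pics/top0.png");S=cv2.imread("pics/scene0.png");mt=bot.camera_model("top");ms=bot.camera_model("scene")
for n,im,m in(("top",T,mt),("scene",S,ms)):
    for c in blobs(im,*BLUE):
        r=cv2.minAreaRect(c);b=cv2.boxPoints(r)
        print(n,np.round(r[0],1),np.round(r[1],1),round(r[2]),cv2.contourArea(c), "z139:",plane(m,r[0],139).round(),"long-ends",[plane(m,q,139)[:2].round().tolist() for q in b])
for u in((323,215),):print("lock z78",plane(mt,u,78).round(1),tri((mt,ms),(u,(222,188))))
mw=bot.camera_model("wrist");print(mw, bot.read_tcp_pos())
# deck white quad in top
k=cv2.inRange(cv2.cvtColor(T,cv2.COLOR_BGR2HSV),(0,0,140),(180,60,255))[130:250,250:390]
c=max(cv2.findContours(k,cv2.RETR_EXTERNAL,cv2.CHAIN_APPROX_NONE)[0],key=cv2.contourArea)
r=cv2.minAreaRect(c);print(r,[plane(mt,q+[250,130],78)[:2].round().tolist() for q in cv2.boxPoints(r)])
E
```

```text
top [513.1 221.7] [98.  80.3] 76 3179.5 z139: [ 535. -633.  139.] long-ends [[627.0, -513.0], [678.0, -714.0], [443.0, -751.0], [397.0, -557.0]]
top [155.7 232.1] [ 9.9 35.5] 12 250.0 z139: [505. 230. 139.] long-ends [[466.0, 248.0], [549.0, 235.0], [545.0, 211.0], [461.0, 225.0]]
top [150.6 283.3] [27.1  7.9] 49 181.5 z139: [384. 236. 139.] long-ends [[401.0, 265.0], [413.0, 252.0], [366.0, 207.0], [354.0, 221.0]]
top [206.  229.5] [ 7. 26.] 90 152.5 z139: [512. 109. 139.] long-ends [[520.0, 141.0], [521.0, 78.0], [504.0, 78.0], [503.0, 140.0]]
top [472.3 279.2] [12.   5.7] 45 59.5 z139: [ 397. -524.  139.] long-ends [[402.0, -509.0], [411.0, -519.0], [392.0, -538.0], [382.0, -528.0]]
top [270.   90.5] [7. 6.] 90 35.5 z139: [865. -41. 139.] long-ends [[875.0, -33.0], [875.0, -49.0], [856.0, -49.0], [856.0, -34.0]]
scene [210.9  28.4] [ 75.9 131. ] 82 5012.0 z139: [-135. -778.  139.] long-ends [[-215.0, -1229.0], [-748.0, -926.0], [-74.0, -420.0], [283.0, -679.0]]
scene [ 93.2 139.6] [ 59.7 100.4] 54 2676.0 z139: [ 648. -536.  139.] long-ends [[752.0, -643.0], [399.0, -715.0], [542.0
[... 811 characters left out ...]
0, -1006.0], [-132.0, -986.0], [-65.0, -930.0]]
lock z78 [ 557.6 -177.4   78. ] (array([ 557.66509516, -177.54266838,   78.81226731]), [0.3087725863262869, 0.3087725863262379])
{'mtx': array([[372.45791489,   0.        , 281.37426341],
       [  0.        , 372.45791489, 207.07749105],
       [  0.        ,   0.        ,   1.        ]]), 'k1': -0.018262611229057313, 'position': array([ 294.84442367, -555.21128826,  373.09622405]), 'rotation': array([-0.25140426,  0.17383356, -1.18818742])} [ 227.9989237  -581.16042297  252.1409036 ]
((69.4453125, 56.43833923339844), (102.14854431152344, 103.71818542480469), 82.11685943603516) [[747.0, -18.0], [787.0, -287.0], [520.0, -316.0], [483.0, -56.0]]
```

```bash
cat >> h.py <<'E'
def aim(target,yaw,tz):
    """TCP position at height tz so that the wrist camera's axis hits target"""
    m=bot.camera_model("wrist");Rt=R.from_rotvec(bot.read_orientation());D=R.from_rotvec(down(yaw))
    off=D.apply(Rt.inv().apply(np.array(m["position"])-bot.read_tcp_pos()))
    ax=D.apply(Rt.inv().apply(R.from_rotvec(m["rotation"]).apply([0,0,-1.])))
    s=(target[2]-tz-off[2])/ax[2]; p=np.array(target)-off-s*ax; p[2]=tz; return p
E
python3 - <<'E'
from h import *
d=np.deg2rad
for ky in (-9,171):
    for a in (ky,):
        q=bot.inverse_kinematics([505,230,200],down(d(a+90)));print("grasp",ky,None if q is None else q[5])
for ky in range(-240,300,30):
    q=bot.inverse_kinematics([557,-177,200],down(d(ky+90)));print(ky,None if q is None else np.round(q,2))
for y in(81,-99): print(y,aim([505,230,139],d(y),230),aim([557,-177,78],d(y),230))
E
```

```text
grasp -9 -1.064815103730325
grasp 171 2.076777549859468
-240 [-0.38  0.29  1.78  0.    1.08  2.24]
-210 [-0.38  0.29  1.78 -0.    1.08  1.71]
-180 [-0.38  0.29  1.78 -0.    1.08  1.19]
-150 [-0.38  0.29  1.78 -0.    1.08  0.67]
-120 [-0.38  0.29  1.78  0.    1.08  0.14]
-90 [-0.38  0.29  1.78 -0.    1.08 -0.38]
-60 [-0.38  0.29  1.78  0.    1.08 -0.91]
-30 [-0.38  0.29  1.78  0.    1.08 -1.43]
0 [-0.38  0.29  1.78  0.    1.08 -1.95]
30 [-0.38  0.29  1.78 -0.    1.08 -2.48]
60 None
90 [-0.38  0.29  1.78  0.    1.08  2.76]
120 [-0.38  0.29  1.78  0.    1.08  2.24]
150 [-0.38  0.29  1.78 -0.    1.08  1.71]
180 [-0.38  0.29  1.78 -0.    1.08  1.19]
210 [-0.38  0.29  1.78 -0.    1.08  0.67]
240 [-0.38  0.29  1.78 -0.    1.08  0.14]
270 [-0.38  0.29  1.78  0.    1.08 -0.38]
81 [513.82506984 228.55741754 230.        ] [ 547.97571782 -175.62961557  230.        ]
-99 [496.17493016 231.44258246 230.        ] [ 566.02428218 -178.37038443  230.        ]
```

```bash
python3 - <<'E'
from h import *
bot.gripper_to(60)
p=aim([505,230,139],np.deg2rad(81),250); bot.move_pose(p,down(np.deg2rad(81)))
for i in range(2):
    if i: bot.move_linear(p+[0,-45,0])
    m=bot.camera_model("wrist"); im=bot.camera("wrist"); cv2.imwrite(f"pics/wk{i}.png",im); np.save(f"wk{i}.npy",m,allow_pickle=True)
    for c in blobs(im,*BLUE,minA=300):
        r=cv2.minAreaRect(c);print(i,np.round(r[0],1),np.round(r[1],1),round(r[2],1),plane(m,r[0],139).round(1))
print(bot.read_time_s(),bot.read_joint_positions())
cv2.imwrite("pics/wk.png",cv2.hconcat([cv2.imread(f"pics/wk{i}.png")[::1,:] for i in (0,1)])[:, :][:, :1120:1] if 0 else cv2.resize(cv2.hconcat([cv2.imread("pics/wk0.png"),cv2.imread("pics/wk1.png")]),(800,300)))
E
```

```text
0 [ 22.9 267.3] [145.5  35.3] 61.8 [519.1  46.2 139. ]
0 [290.6 201.9] [ 24.9 126.2] 2.1 [501.9 235.6 139. ]
0 [145.4 223.2] [24.7 84.1] 83.8 [501.2 138.7 139. ]
0 [285.4  19.7] [84.6 25. ] 38.7 [395.3 248.9 139. ]
1 [ 65.7 261.7] [162.1  36.6] 59.7 [519.4  32.8 139. ]
1 [354.  191.9] [ 34.3 127. ] 4.4 [501.7 232.3 139. ]
1 [199.4 215.2] [25.  83.3] 83.7 [501.3 130.7 139. ]
1 [354.2  15.6] [68.8 29.7] 42.0 [399.1 243.3 139. ]
4.0333 [ 2.67609459e-01  1.49155959e-01  1.83601286e+00  8.37838916e-04
  1.15582836e+00 -1.14541051e+00]
```

View pics/wk.png

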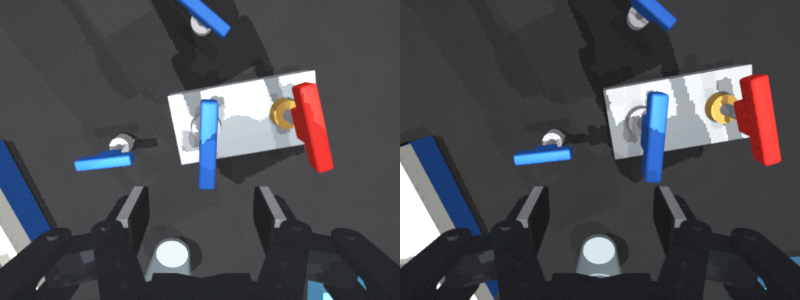

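The key's bar is at about (290,202) in wk0 and (354,192) in wk1. It is upright between the jaw lines, seen nearly straight from above in wk0. Next I'll triangulate its +y top edge, which is visible in both views.

```bash
python3 - <<'E'
from h import *
ms=[];E=[]
for i in range(2):
    m=np.load(f"wk{i}.npy",allow_pickle=True).item();im=cv2.imread(f"pics/wk{i}.png")
    c=[c for c in blobs(im,*BLUE,minA=300) if abs(cv2.minAreaRect(c)[0][0]-(290,354)[i])<5 and cv2.minAreaRect(c)[0][1]>100][0]
    b=cv2.boxPoints(cv2.minAreaRect(c)); rt=b[np.argsort(b[:,0])][2:]; rt=rt[np.argsort(rt[:,1])]; lf=b[np.argsort(b[:,0])][:2];lf=lf[np.argsort(lf[:,1])]
    ms.append(m);E.append(rt); print(np.array(m["position"]).round(), rt.round(1).tolist(),lf.round(1).tolist(),[plane(m,q,139)[:2].round(1).tolist() for q in np.r_[rt,lf]])
for j in(0,1):print(tri(ms,[E[0][j],E[1][j]]))
print(tri(ms,[E[0].mean(0),E[1].mean(0)]))
E
```

```text
[436. 240. 371.] [[305.3999938964844, 139.1999969482422], [300.79998779296875, 265.3999938964844]] [[280.5, 138.3000030517578], [275.79998779296875, 264.5]] [[463.6, 250.6], [547.5, 235.6], [460.7, 235.6], [544.1, 218.9]]
[436. 195. 371.] [[375.8999938964844, 129.89999389648438], [366.20001220703125, 256.6000061035156]] [[341.70001220703125, 127.30000305175781], [332.0, 253.89999389648438]] [[464.7, 249.7], [548.0, 235.8], [459.9, 229.2], [542.4, 213.2]]
(array([464.78123183, 250.85664334, 134.2010954 ]), [0.5572649529929845, 0.5572649529930532])
(array([547.21384858, 235.63358688, 140.15274705]), [0.23276465928894494, 0.23276465928904458])
(array([504.51101443, 243.52885786, 136.87429246]), [0.4065527614852015, 0.40655276148524366])
```

Top edge height is 137 mm measured against 139 mm expected, and edge length 84.8 mm against 84 mm, so this is the right key: centre about (505.5,235), yaw −9.7°. Now a close look at the lock before grasping.

```bash
python3 - <<'E'
from h import *
p=aim([557.6,-177.5,78],np.deg2rad(80),240); bot.move_pose(p,down(np.deg2rad(80)))
for i in range(2):
    if i: bot.move_linear(p+[-10,50,0])
    m=bot.camera_model("wrist"); im=bot.camera("wrist"); cv2.imwrite(f"pics/wl{i}.png",im); np.save(f"wl{i}.npy",m,allow_pickle=True)
print(bot.read_time_s())
cv2.imwrite("pics/wl.png",cv2.hconcat([cv2.imread(f"pics/wl{i}.png")[100:340,120:520] for i in (0,1)]))
E
```

```text
5.9833
```

View pics/wl.png

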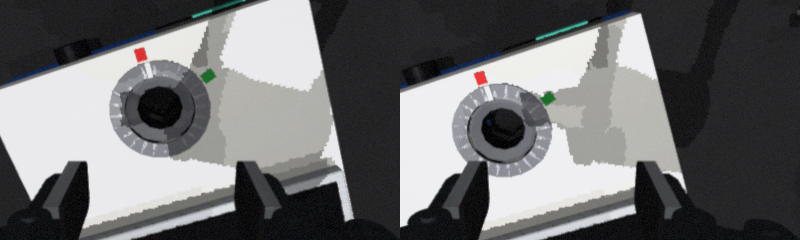

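Collar is at about (280,209) in wl0 and (222,230) in wl1. Its white tick is near the red mark, so the lock is locked, and green is to the right. I'll fit ellipses to the collar and triangulate.

```bash
python3 - <<'E'
from h import *
g=[(280,209),(222,230)];ms=[];C=[];vis=[]
for i in range(2):
    m=np.load(f"wl{i}.npy",allow_pickle=True).item();im=cv2.imread(f"pics/wl{i}.png");ms.append(m)
    gr=cv2.GaussianBlur(im,(5,5),0).astype(int); V=gr.max(2)
    print([gr[g[i][1]+dy,g[i][0]+dx].tolist() for dx,dy in((0,0),(-43,0),(43,0),(-62,0),(62,10),(40,50))])
    for t in(40,165):
        k=(V<t).astype(np.uint8)*255; cir=np.zeros_like(k); cv2.circle(cir,g[i],62,255,-1); k&=cir
        k=cv2.morphologyEx(k,cv2.MORPH_OPEN,np.ones((5,5),np.uint8))
        cs=cv2.findContours(k,cv2.RETR_EXTERNAL,cv2.CHAIN_APPROX_NONE)[0]; c=max(cs,key=cv2.contourArea); e=cv2.fitEllipse(cv2.convexHull(c)); print(i,t,np.round(e[0],1),np.round(e[1],1),plane(m,e[0],78).round(1))
        cv2.ellipse(im,e,(0,0,255),1)
        if t==165:C.append(e[0])
    vis.append(im[g[i][1]-75:g[i][1]+75,g[i][0]-90:g[i][0]+90])
print(tri(ms,C))
cv2.imwrite("pics/el.png",cv2.resize(cv2.hconcat(vis),None,fx=2,fy=2))
E
```

```text
[[9, 8, 7], [160, 153, 153], [83, 78, 78], [236, 234, 234], [171, 176, 177], [156, 160, 159]]
0 40 [279.6 207.3] [41.2 44.1] [ 557.8 -177.6   78. ]
0 165 [288.1 208.1] [105.  112.8] [ 559.6 -171.    78. ]
[[5, 6, 5], [162, 155, 153], [157, 150, 149], [241, 239, 239], [241, 239, 238], [241, 239, 239]]
1 40 [222.5 228.5] [37.8 42.1] [ 557.7 -177.    78. ]
1 165 [223.  235.7] [ 84.3 122.8] [ 563.9 -177.9   78. ]
(array([ 549.7722273 , -169.58544057,  114.79690121]), [1.1823692779886408, 1.1823692779889265])
```

View pics/el.png

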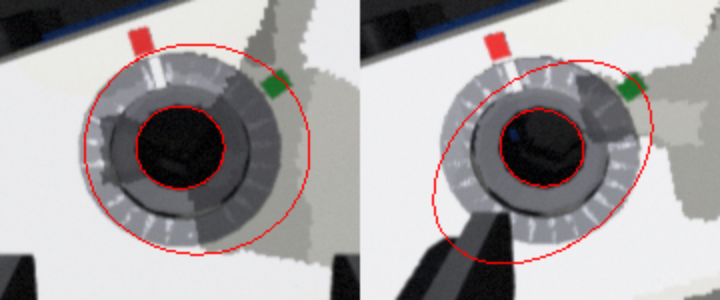

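The dark bore circle fits cleanly in both views, but the collar fit was spoiled by shadow and a finger. I'll triangulate with the bore, whose edge should be at about z 72, then grasp and lift the key.

```bash
python3 - <<'E'
from h import *
ms=[np.load(f"wl{i}.npy",allow_pickle=True).item() for i in(0,1)]
print(tri(ms,[(279.6,207.3),(222.5,228.5)]),[plane(m,u,72).round(1) for m,u in zip(ms,[(279.6,207.3),(222.5,228.5)])])
Y=np.deg2rad(-9.7+90)
bot.gripper_to(50)
bot.move_pose([505.3,235,230],down(Y))
print(bot.move_linear([505.3,235,126],120,until_force=15),bot.read_tcp_pos())
bot.gripper_to(0,60); print("gap",bot.read_finger_gap(),bot.read_finger_force(),bot.read_tcp_pos(),bot.read_force())
if bot.read_finger_gap()>12:
    bot.move_linear([505.3,235,200],100)
    bot.move_linear([505.3,235,290],200);print(bot.read_finger_gap(),bot.read_force(),bot.read_tcp_pos())
    m=bot.camera_model("wrist"); cv2.imwrite("pics/g.png",bot.camera("wrist")); cv2.imwrite("pics/gs.png",bot.camera("scene"))
print(bot.read_time_s())
a=cv2.imread("pics/gs.png")[60:330,230:530];cv2.imwrite("pics/gg.png",cv2.hconcat([cv2.resize(a,(400,360)),cv2.resize(cv2.imread("pics/g.png"),(400,360))]))
E
```

```text
(array([ 558.89916081, -177.78357912,   74.30791424]), [0.04443364918511157, 0.044433649185006655]) [array([ 559.5, -177.9,   72. ]), array([ 559.7, -178.3,   72. ])]
False [506.09348827 235.17672865 126.78471552]
gap 15.446633739024783 59.08588791266084 [506.06138597 235.3689575  127.01087464] [ 0.38140161 -0.14626071  3.95957666]
15.107151076162728 [-0.89431365  0.33575648 -3.72273229] [504.52575413 234.69058045 288.73348922]
10.6167
```

View pics/gg.png

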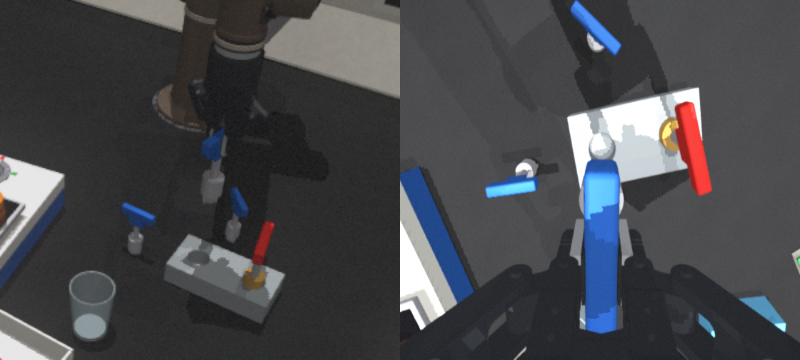

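Key is held (gap 15 mm, weight 3.7 N) and appears to hang straight. Carrying it to the lock and lowering lightly.

```bash
python3 - <<'E'
from h import *
Y=np.deg2rad(-69+90); L=[558.9,-177.8]
bot.move_pose(L+[290],down(Y)); bot.move_linear(L+[205],120); bot.wait(.2)
print(bot.read_tcp_pos(),bot.read_force(),bot.read_time_s())
print(bot.move_linear(L+[162],30,until_force=5),bot.read_tcp_pos(),bot.read_force(),bot.read_ft_torque(),bot.read_time_s(),bot.read_finger_gap())
cv2.imwrite("pics/in.png",bot.camera("scene")[130:260,140:320]); cv2.imwrite("pics/inw.png",bot.camera("wrist"))
a=cv2.resize(cv2.imread("pics/in.png"),(400,290));cv2.imwrite("pics/in2.png",cv2.hconcat([a,cv2.resize(cv2.imread("pics/inw.png"),(387,290))]))
E
```

```text
[ 559.6658239  -178.13501084  206.25837615] [-0.03559252 -1.09485945 -3.29524219] 13.2167
True [ 559.04050545 -177.76546785  174.70295967] [ 1.63597072 -0.51796004 -1.07995393] [-0.14178603 -0.59473403 -0.01688015] 14.1667 15.489062096433312
```

View pics/in2.png

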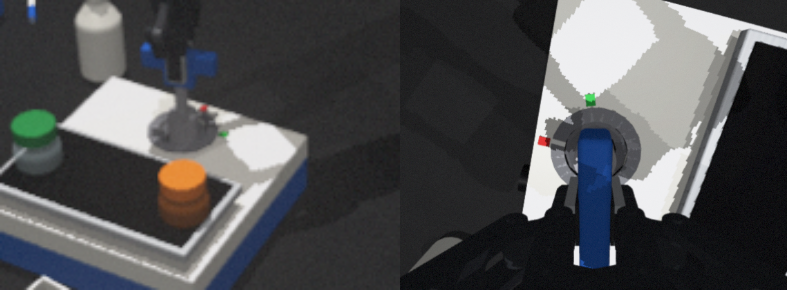

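The foot is in the funnel, but the sleeve caught at the bore's mouth: the force pushes towards +x. I'll descend in a loop, complying with the lateral force.

```bash
python3 - <<'E'
from h import *
L=np.array([558.9,-177.8]); 
for i in range(8):
    f=bot.read_force();t=bot.read_ft_torque()
    s=np.array([-t[1],t[0]])/.12; n=np.linalg.norm(s); d=s/n*min(1.0,.2*n); L=L+d
    z=bot.read_tcp_pos()[2]
    bot.move_linear([*L,z+.5],20)
    hit=bot.move_linear([*L,163.5],25,until_force=6)
    p=bot.read_tcp_pos();print(hit,d.round(2),p.round(1),bot.read_force().round(1),bot.read_ft_torque().round(2),round(bot.read_time_s(),1))
    if p[2]<168.5: break
E
```

```text
True [ 0.97 -0.26] [ 560.  -178.1  166.6] [0.2 0.6 4.2] [ 0.01  0.13 -0.01] 14.9
```

```bash
cat > search.py <<'E'
from h import *
L=np.array([559.87,-178.06]); yaw=21.; zc=bot.read_tcp_pos()[2]
log=[]
for i in range(24):
    yaw-=4.5
    bot.move_linear([*L,zc],25,down(np.deg2rad(yaw)))
    f=bot.read_force()[2]
    if f>6: zc+=.4; bot.move_linear([*L,zc],20); hit=True
    else:
        hit=bot.move_linear([*L,zc-4],20,until_force=max(2.5,6-f))
        z=bot.read_tcp_pos()[2]
        if z<164: print("DROP"); break
        zc=min(z,168)
    log.append((round(yaw,1),round(f,1),round(bot.read_tcp_pos()[2],1),round(float(bot.read_force()[2]),1)))
    if bot.read_time_s()>45: break
print(log); print(yaw,bot.read_tcp_pos(),bot.read_force().round(1),bot.read_ft_torque().round(2),bot.read_time_s())
E
python3 search.py
```

```text
DROP
[(16.5, np.float64(1.2), np.float64(166.2), 4.9)]
12.0 [ 559.85239255 -178.04168546  161.27539815] [ 1.3 -1.4 -3.7] [-0.19 -0.56 -0.2 ] 16.0083
```

```bash
python3 - <<'E'
from h import *
L=np.array([559.87,-178.06])
for i in range(5):
    hit=bot.move_linear([*L,151],25,until_force=10)
    p=bot.read_tcp_pos();t=bot.read_ft_torque();print(hit,p.round(1),bot.read_force().round(1),t.round(2),round(bot.read_time_s(),1))
    if p[2]<156.5: break
    s=np.array([-t[1],t[0]])/.12; n=np.linalg.norm(s); L=L+s/n*min(.6,.15*n)
    bot.move_linear([*L,p[2]+.3],20,down(np.deg2rad(12-2.*(i+1))))
bot.wait(.3)
print(bot.read_tcp_pos(),bot.read_orientation(),bot.read_force().round(1))
E
```

```text
True [ 560.2 -178.2  155. ] [ 0.1 -0.1  4.1] [ 0.01  0.14 -0.14] 16.4
[ 560.22727571 -178.2424916   154.97090644] [1.97750252e+00 2.44037276e+00 4.48403316e-04] [-1.4 -0.1  5. ]
```

Dropped home: 11.6 mm of travel against the expected 12. Now turning clockwise while watching the torque.

```bash
python3 - <<'E'
from h import *
L=np.array([560.0,-178.1]); yaw=12.;z=155.0
while yaw>-75:
    yaw-=8 if yaw>-36 else 3
    bot.move_linear([*L,z],15,down(np.deg2rad(yaw))); bot.wait(.1)
    f=bot.read_force();t=bot.read_ft_torque();print(yaw,f.round(1),t.round(2),bot.read_tcp_pos().round(1),round(bot.read_time_s(),1),flush=True)
    if abs(t[2])>.7 or np.linalg.norm(f)>35: break
cv2.imwrite("pics/end.png",bot.camera("wrist"))
E
```

```text
4.0 [ 0.3 -0.5  2.4] [-0.03 -0.06  0.05] [ 560.  -178.1  155. ] 17.1
-4.0 [1.  1.  2.2] [-0.04 -0.08  0.03] [ 560.1 -178.1  155. ] 17.5
-12.0 [0.2 0.7 2.8] [-0.11 -0.1   0.05] [ 560.1 -178.1  155. ] 17.9
-20.0 [ 1.5 -0.2  3.6] [-0.1  -0.12  0.04] [ 560.  -178.1  155. ] 18.3
-28.0 [ 0.6 -0.5  2.7] [-0.08 -0.17 -0.02] [ 560.  -178.1  155. ] 18.6
-36.0 [0.8 0.5 2.3] [-0.06 -0.09 -0.03] [ 560.  -178.1  155. ] 19.0
-39.0 [0.9 0.  2.3] [-0.03 -0.08  0.1 ] [ 560.  -178.1  155. ] 19.4
-42.0 [ 1.2 -0.   2.5] [-0.08  0.02  0.06] [ 560.  -178.1  155. ] 19.7
-45.0 [ 0.7 -1.3  2.5] [-0.   -0.03  0.08] [ 560.  -178.1  155. ] 20.1
-48.0 [-0.4 -0.6  2.2] [-0.01 -0.04  0.07] [ 560.  -178.1  155. ] 20.4
-51.0 [-0.2 -0.3  3.2] [-0.02  0.12  0.12] [ 559.9 -178.1  155. ] 20.8
-54.0 [0.2 0.4 3. ] [-0.01  0.05  0.07] [ 560.  -178.1  155. ] 21.1
-57.0 [-0.9 -0.2  2.1] [0.03 0.05 0.07] [ 560.  -178.1  155. ] 21.5
-60.0 [ 0.1 -0.4  3.1] [-0.01  0.1   0.07] [ 559.9 -178.1  155. ] 21.8
-63.0 [-1.1  1.1  2.4] [0.05 0.15 0.08] [ 559.9 -178.   155. ] 22.2
-66.0 [-0.2 -0.   3. ] [0.1  0.17 0.06] [ 559.9 -178.1  155. ] 22.5
-69.0 [-0.7  0.7  2.7] [0.15 0.15 0.11] [ 559.9 -178.   155. ] 22.9
-72.0 [-1.   0.5  3.6] [0.07 0.21 0.07] [ 559.9 -178.1  155. ] 23.2
-75.0 [-1.2  0.   3.1] [0.2  0.23 0.52] [ 560.  -178.1  155. ] 23.6
```

View pics/end.png

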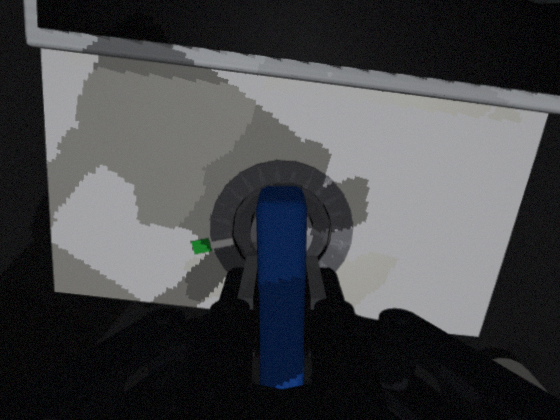

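Torque rises to 0.52 N m at the stop, and the white tick (222,244) points at the green mark (201,246). One more gentle nudge, then release and check.

```bash
python3 - <<'E'
from h import *
L=[560.0,-178.1]
for yaw in(-76.5,-78):
    bot.move_linear([*L,155],15,down(np.deg2rad(yaw))); bot.wait(.1); t=bot.read_ft_torque();print(t.round(2),bot.read_force().round(1))
    if abs(t[2])>.8: break
bot.wait(.2)
bot.gripper_to(40); bot.wait(.2)
bot.move_linear([*L,200],60); bot.move_linear([*L,290],150); bot.wait(.5)
print(bot.read_time_s(),bot.read_force().round(1))
a=cv2.resize(bot.camera("wrist"),(400,300)); b=cv2.resize(bot.camera("scene")[120:270,130:330],(400,300)); cv2.imwrite("pics/fin.png",cv2.hconcat([a,b]))
E
```

```text
[0.17 0.15 1.05] [0.  0.8 3.1]
26.9 [ 0.1  0.9 -0.6]
```

View pics/fin.png

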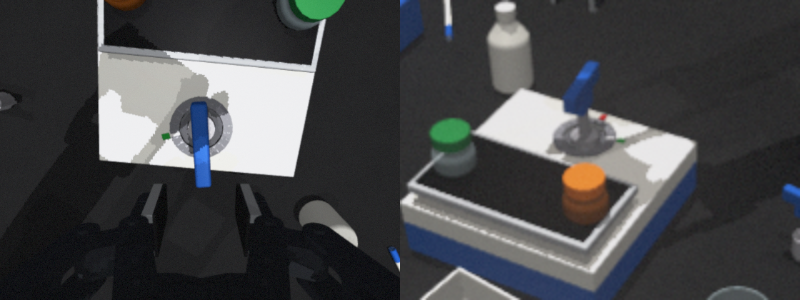

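The key stands released and upright in the socket (bar at about (200,145) in the left half), the tick is at green, and the jars and bottle are in place. Handing in.

```bash
python3 -c "
from bench import bot
print(bot.job_done())"
```

```text
the job is handed in; nothing more can be done
None
```

The blue key is home in the hex socket, the lock is turned clockwise to its stop (tick at the green mark) and the key is released; the job was handed in at about 27 s, and no verdict came back.

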